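# Rebuild the pump head

## Task

Press every bronze bushing on the bench fully home into a bore of its own in the aluminium pump head, so that its shoulder sits flush on the housing; when all are in, swing the clear cover down shut over them. Then turn the black tension knob until the pointer on the dial points at the red mark, and leave the bottles and the vial round about undisturbed.

Things in the scene. Friction and masses are not known exactly. Their poses are not given: they have to be found in the camera images.
- pump_head: The fixed pump head: dark steel base plate 255 (x) x 212 (y) x 8 mm, carrying an aluminium housing block (x 0 to +100, y -103 to +103, top 40 mm above the bench) with four bores in a row along y, a rear wall (x +101 to +115 mm, top at 56 mm) with the cover's hinge, and in front of the block a white dial and a black knob. Origin: centre of the base plate's underside, on the bench; z up, +x from the knob side to the hinge side (roughly away from the robot), +y to the left.
- pointer: Black pointer on the white dial, 32 mm long. Origin on its pivot, at pump_head x -85, y +45, z 10.5 mm; its own x axis points along it to its tip. It turns clockwise seen from above when the knob is turned clockwise, 0.25 rad for each rad of the knob, and holds where it is left.
- red_mark: Red mark at the rim of the dial, 35 to 46 mm from the pivot, set anew at each start and stiff. Origin on the dial's pivot; its own x axis points from the pivot to the mark, so the pointer is right when the two x axes are parallel. Not to be moved.
- tension_knob (a joint): Knob angle in rad, 0 to 6.2, growing clockwise seen from above. Light friction (0.05 N m); it stays where left. The red mark always needs more clockwise turning from the start.
- knob_grip (a point): Middle of the knob's grip bar, 46 mm above the bench, on the knob's vertical axis (pump_head x -82, y -36 mm). The bar is 42 mm long along this frame's x, 14 mm thick along its y, and reaches from 28 to 56 mm above the bench; grip it across y. Below it a round disc of 40 mm diameter.
- cover (a joint): Cover angle in rad: 0 shut (level, 1.5 mm above the heads of seated bushings), about 1.57 upright, at most 2.0 leaning back from the robot. It starts open, leaning a little back past upright. Stiff hinge (0.22 N m): it stays at any angle and needs about 3 N at its front edge. A bushing that stands proud keeps it from shutting.
- cover_hinge (a point): Middle of the cover's hinge axis (pump_head x +109, y 0 mm), which runs along this frame's y, 60.5 mm above the bench. The axes are those of pump_head.
- cover_edge (a point): On the blue strip at the cover's free edge, 114 mm from the hinge axis, mid width, on the face that is on top when shut. z of this frame is the outward normal of that face. The cover is a clear plate 200 mm wide, 6 to 7 mm thick, whose edge lies 122 mm from the hinge axis.
- bore_a (a point): Centre of the mouth of the rightmost (-y) bore, on the housing's top face, 40 mm above the bench; z up. Bore 34 mm in diameter with a 1.5 mm chamfer, 50 mm from the next, on pump_head x +50 mm. A black friction-held seat 10 mm down stops a bushing that is just set in (its shoulder then stands 12 mm proud); it gives way under a press of about 9 N and does not spring back, until the shoulder meets the top face, 22 mm down.
- bore_b (a point): Centre of the mouth of the second from the right (-y) bore, on the housing's top face, 40 mm above the bench; z up. Bore 34 mm in diameter with a 1.5 mm chamfer, 50 mm from the next, on pump_head x +50 mm. A black friction-held seat 10 mm down stops a bushing that is just set in (its shoulder then stands 12 mm proud); it gives way under a press of about 9 N and does not spring back, until the shoulder meets the top face, 22 mm down.
- bore_c (a point): Centre of the mouth of the second from the left (+y) bore, on the housing's top face, 40 mm above the bench; z up. Bore 34 mm in diameter with a 1.5 mm chamfer, 50 mm from the next, on pump_head x +50 mm. A black friction-held seat 10 mm down stops a bushing that is just set in (its shoulder then stands 12 mm proud); it gives way under a press of about 9 N and does not spring back, until the shoulder meets the top face, 22 mm down.
- bore_d (a point): Centre of the mouth of the leftmost (+y) bore, on the housing's top face, 40 mm above the bench; z up. Bore 34 mm in diameter with a 1.5 mm chamfer, 50 mm from the next, on pump_head x +50 mm. A black friction-held seat 10 mm down stops a bushing that is just set in (its shoulder then stands 12 mm proud); it gives way under a press of about 9 N and does not spring back, until the shoulder meets the top face, 22 mm down.
- bushing_1: Bronze flanged bushing, blind, about 120 g: sleeve 32 mm diameter, 22 mm long, below a head 42 mm in diameter, 16 mm high with a flat top (total 38 mm); its weight lies low, about 14 mm above its lower end. Origin at the centre of the sleeve's lower end; z along its axis, towards the head; it stands upright on the bench at the start. Three or four bushings are present; any bushing fits any bore.
- bushing_2: Bronze flanged bushing, blind, about 120 g: sleeve 32 mm diameter, 22 mm long, below a head 42 mm in diameter, 16 mm high with a flat top (total 38 mm); its weight lies low, about 14 mm above its lower end. Origin at the centre of the sleeve's lower end; z along its axis, towards the head; it stands upright on the bench at the start. Three or four bushings are present; any bushing fits any bore.
- bushing_3: Bronze flanged bushing, blind, about 120 g: sleeve 32 mm diameter, 22 mm long, below a head 42 mm in diameter, 16 mm high with a flat top (total 38 mm); its weight lies low, about 14 mm above its lower end. Origin at the centre of the sleeve's lower end; z along its axis, towards the head; it stands upright on the bench at the start. Three or four bushings are present; any bushing fits any bore.
- bushing_4: Bronze flanged bushing, blind, about 120 g: sleeve 32 mm diameter, 22 mm long, below a head 42 mm in diameter, 16 mm high with a flat top (total 38 mm); its weight lies low, about 14 mm above its lower end. Origin at the centre of the sleeve's lower end; z along its axis, towards the head; it stands upright on the bench at the start. Three or four bushings are present; any bushing fits any bore.
- std_a: Bystander: white bottle with a blue cap, 48 mm diameter, 115 mm tall, standing; origin at the centre of its underside. Leave it standing where it is.
- std_b: Bystander: white bottle with a green cap, 48 mm diameter, 115 mm tall, standing; origin at the centre of its underside. Leave it standing where it is.
- std_c: Bystander: cream bottle with a blue cap, 48 mm diameter, 112 mm tall, standing; origin at the centre of its underside. Leave it standing where it is.
- vial: Bystander: small clear vial with a green cap, 25 mm diameter, 48 mm tall, standing; origin at the centre of its underside. Leave it standing where it is.
Not all that is in view belongs to the job. Leave any purple look-alike of the bushing_2 alone.

How it is judged (in metres and radians):
On the way, in this order (a step that is already met when the one before it is completed fails the run):
1. every bushing present is pressed home in a bore (((horizontal distance between bushing_1 and bore_a below 0.003 m and z of bushing_1 in the frame of bore_a below -0.0205 m and angle between bushing_1's own z axis and vertical below 0.06 rad) or (horizontal distance between bushing_1 and bore_b below 0.003 m and z of bushing_1 in the frame of bore_b below -0.0205 m and angle between bushing_1's own z axis and vertical below 0.06 rad) or (horizontal distance between bushing_1 and bore_c below 0.003 m and z of bushing_1 in the frame of bore_c below -0.0205 m and angle between bushing_1's own z axis and vertical below 0.06 rad) or (horizontal distance between bushing_1 and bore_d below 0.003 m and z of bushing_1 in the frame of bore_d below -0.0205 m and angle between bushing_1's own z axis and vertical below 0.06 rad)) and ((horizontal distance between bushing_2 and bore_a below 0.003 m and z of bushing_2 in the frame of bore_a below -0.0205 m and angle between bushing_2's own z axis and vertical below 0.06 rad) or (horizontal distance between bushing_2 and bore_b below 0.003 m and z of bushing_2 in the frame of bore_b below -0.0205 m and angle between bushing_2's own z axis and vertical below 0.06 rad) or (horizontal distance between bushing_2 and bore_c below 0.003 m and z of bushing_2 in the frame of bore_c below -0.0205 m and angle between bushing_2's own z axis and vertical below 0.06 rad) or (horizontal distance between bushing_2 and bore_d below 0.003 m and z of bushing_2 in the frame of bore_d below -0.0205 m and angle between bushing_2's own z axis and vertical below 0.06 rad)) and ((horizontal distance between bushing_3 and bore_a below 0.003 m and z of bushing_3 in the frame of bore_a below -0.0205 m and angle between bushing_3's own z axis and vertical below 0.06 rad) or (horizontal distance between bushing_3 and bore_b below 0.003 m and z of bushing_3 in the frame of bore_b below -0.0205 m and angle between bushing_3's own z axis and vertical below 0.06 rad) or (horizontal distance between bushing_3 and bore_c below 0.003 m and z of bushing_3 in the frame of bore_c below -0.0205 m and angle between bushing_3's own z axis and vertical below 0.06 rad) or (horizontal distance between bushing_3 and bore_d below 0.003 m and z of bushing_3 in the frame of bore_d below -0.0205 m and angle between bushing_3's own z axis and vertical below 0.06 rad)) and ((horizontal distance between bushing_4 and bore_a below 0.003 m and z of bushing_4 in the frame of bore_a below -0.0205 m and angle between bushing_4's own z axis and vertical below 0.06 rad) or (horizontal distance between bushing_4 and bore_b below 0.003 m and z of bushing_4 in the frame of bore_b below -0.0205 m and angle between bushing_4's own z axis and vertical below 0.06 rad) or (horizontal distance between bushing_4 and bore_c below 0.003 m and z of bushing_4 in the frame of bore_c below -0.0205 m and angle between bushing_4's own z axis and vertical below 0.06 rad) or (horizontal distance between bushing_4 and bore_d below 0.003 m and z of bushing_4 in the frame of bore_d below -0.0205 m and angle between bushing_4's own z axis and vertical below 0.06 rad))), for 0.2 s.
2. the cover is shut over them (all of step 1 and value of joint cover below 0.05 rad), for 0.2 s.
3. the pointer is brought to the red mark (value of joint cover below 0.05 rad and angle between the x axis of pointer and the x axis of red_mark, either way round below 0.08 rad), for 0.2 s.
At the end, for the whole second after the job is handed in: Every bushing present stands in a bore, within 3 mm of its axis and 0.06 rad of upright, its shoulder at most 1.5 mm off the housing's top face; the cover is shut (under 0.05 rad); the pointer lies within 0.08 rad of the red mark; the bottles and the vial stand (all of step 1 and all of step 3 and angle between each of std_a, std_b, std_c, vial's own z axis and vertical below 0.2 rad); the robot touches nothing.
It fails at once if std_a (white bottle with a blue cap) pushed more than 40 mm or knocked over (distance of std_a from where it was at the start of the episode above 0.04 m or angle between std_a's own z axis and vertical above 0.6 rad).
It fails at once if std_b (white bottle with a green cap) pushed more than 40 mm or knocked over (distance of std_b from where it was at the start of the episode above 0.04 m or angle between std_b's own z axis and vertical above 0.6 rad).
It fails at once if std_c (cream bottle with a blue cap) pushed more than 40 mm or knocked over (distance of std_c from where it was at the start of the episode above 0.04 m or angle between std_c's own z axis and vertical above 0.6 rad).
It fails at once if vial (small clear vial with a green cap) pushed more than 40 mm or knocked over (distance of vial from where it was at the start of the episode above 0.04 m or angle between vial's own z axis and vertical above 0.6 rad).
Of bushing_1, bushing_2, bushing_3, bushing_4 only 3 to 4 are there at a start; the rules pass over those that are not, and their reading is None.
At some moment in a run one of bushing_1, bushing_2, bushing_3, bushing_4 may be knocked a few centimetres aside while the robot is not near it.
It also fails if it takes over 210 s, if anything falls off the work surface, if the arm or the gripper's body presses on something with over 40 N, if the wrist force passes 120 N, or if a joint passes its speed limit or range.

## Robot

A 7-joint arm with a two-finger parallel gripper is mounted at the origin on a cart in front of the work surface, level with it; the furniture and walls round the work are solid. World frame = base frame: x ahead of the robot, y to its left, z up, the work surface at z = 0. Lengths are in mm, angles in degrees, forces in N, time in s.
With the tool pointing down it reaches from about 400 to 850 mm from the base axis. Payload 6.9 kg.
Tool frame: the origin (TCP) lies between the finger pads; the fingertips stand 11 mm ahead of it and the grasp point (between the pads) lies 8 mm behind it; z points along the fingers, y is the line along which they close (so a half turn about z gives the same grasp; the last joint's range is limited). The gripper opens to 85 mm and grips with 20 to 120 N. Pads are 22 mm wide; open, the fingers measure 114 mm over their backs; the gripper's body (76 mm by 85 mm) begins 54 mm behind the grasp point. The pads swing forward as they close: fully open they stand 13 mm farther back than shut.
Start: joints at [-71.19, 29.078, -13.613, 85.955, 7.202, 65.827, -8.869], TCP at [138.121, 609.536, 242.275] pointing down, gripper open.
Joint ranges: [-176.47, 176.47], [-13.61, 117.27], [-81.72, 77.17], [0.22, 143.17], [-87.28, 267.28], [10, 112.55], [-165.47, 165.47]. Speed limits (degrees/s): [136.94, 136.94, 180, 180, 180, 180, 180].

## Interface

Orientations are given as a 3x3 rotation matrix whose columns are the frame's x, y, z axes.
In Python, from workcell import sense, get_image, job, cut_out, spot_point gives the robot as it stands.
- The arm moves only by the tool step_arm, never from a script. Its argument "series" is a list of rows, each a list of 3 entries, a list of its own where there are three numbers: the shift along the tool's x, y, z in mm, then the turn about the tool's z in rad, then the finger opening in mm, from 0 to 85.4. In form: [[[dx, dy, dz], twist, gripper], ...]. A call has 1 to 10 rows; each row is the pose to reach, as a shift and turn from the pose commanded when the call began, along the tool's axes at that moment; what a row does not reach only later rows make up. A row lasts 1/12 s, in which the tool goes at most 41.7 mm and 7.16 degrees, less where a joint would pass 70% of its speed; a pose out of reach is approached as far as the arm can. A call with a gripper value outside its range is refused whole. The fingers move at their own pace and stop on an object; "squeeze" is the grip in N (left out, the last holds). Time passes only in rows, so rows that repeat a pose let the fingers close. It gives the time, the measured TCP pose, the force, the opening and the grip force at its end, in the units of the state.
- sense(): the state, without advancing time (a new reading comes with each control period).
- get_image(name): name is "side" or "top" or "wrist"; returns a dict with "frame" (420x560x3 uint8, blue, green, red), "z_map" (420x560 float32, mm along the optical axis (not along the pixel's ray), 0 where there is no reading), "fx", "fy", "cx", "cy" (pixels), "world_from_camera" (4x4, takes a point from camera to world coordinates). Camera axes: x right, y down, z forward; pixel columns grow to the right and rows downward; lengths in mm; the calibration is good to about 2 mm. A picture is of the moment at which its call begins.
- job.sign_off(): hands the job in; it is judged then, once.
Trained networks look in a picture, given as the dict that the camera call returned (one of the last four; its "shot" number tells which), for a name from the list of things; names that differ only in an ending like _2 or _b are one class to them, and where a whole thing is asked for, a point or a joint stands for the part that bears it (a point fixed in the world has none). Each returns a list of dicts, best first, with "confidence" (0 to 1); they miss things now and then, are a little off and sometimes report something else, mostly with a low value. They report only what shows in the picture. A call takes as long as a camera call. They do not tell look-alikes from the thing itself.
- cut_out(label, picture): "region" (420x560 bool, what is visible of it) and "rect" ([centre column, centre row, width, height] in pixels, round what is visible of it).
- spot_point(label, picture): "pixel" ([column, row] in pixels: a listed point, or the origin of a listed thing).
The state is a dict: "time": time; "q": joint angles; "qd": joint speeds; "joint_torque": joint torques, N m; "tcp_pos": TCP position; "orientation": TCP orientation; "ft_force": force on the tool from outside, world axes, zero at the start; "wrist_torque": the same for the moment, N m; "gripper_width": opening from 0.0 (shut) to 1.0 (fully open); "gripper_force": force on a finger pad.
Only numpy, scipy, OpenCV 4.12 (cv2) and the standard library are available. Lean on these libraries where they do the work, as an engineer would, in place of code of your own. Each camera call takes 0.05 s, during which the arm holds its last target. There are 200 camera calls.

## Working session

There is one attempt and no reset: what is moved stays moved. The work goes in short steps, Python scripts to look and compute and a tool call to move; the robot and the scene stay as the last step left them, time stands still between calls to the robot, and variables do not carry over. Pictures are saved under pics/ and viewed, at most 14 in all, crops included, and the job is handed in when it is done.

Besides the shell and the picture viewer there is one more tool, called after "Request:" as name([rows], argument=value, ...), one row to a line, values as JSON. step_arm: Moves the arm, as the interface text tells. Its arguments: {"type":"object","properties":{"series":{"type":"array"},"squeeze":{"type":"number"}},"required":["series"]}

```bash
mkdir -p pics; ls; cat > h.py <<'E'
import numpy as np, cv2
from workcell import sense, get_image, job, cut_out, spot_point
def pt(p,u,v,z=None):
    """pixel -> world; z: intersect plane at height z, else depth map"""
    T=np.array(p["world_from_camera"]); d=np.array([(u-p["cx"])/p["fx"],(v-p["cy"])/p["fy"],1.])
    if z is None:
        s=p["z_map"][int(round(v))-1:int(round(v))+2,int(round(u))-1:int(round(u))+2]; s=np.median(s[s>0]); 
    else:
        s=(z-T[2,3])/(T[:3,:3]@d)[2]
    return T[:3,:3]@(d*s)+T[:3,3]
def cloud(p,m):
    v,u=np.nonzero(m&(p["z_map"]>0)); s=p["z_map"][v,u]; T=np.array(p["world_from_camera"])
    return (T[:3,:3]@np.array([(u-p["cx"])/p["fx"]*s,(v-p["cy"])/p["fy"]*s,s])).T+T[:3,3],u,v
def tool(w):
    """world xyz delta -> tool frame delta from present TCP to w"""
    s=sense(); return np.array(s["orientation"]).T@(np.array(w)-np.array(s["tcp_pos"]))
E
python3 - <<'E'
from h import *
s=sense(); print({k:np.round(v,3).tolist() for k,v in s.items()})
a=get_image("top");b=get_image("side")
cv2.imwrite("pics/top0.png",a["frame"]);cv2.imwrite("pics/side0.png",b["frame"])
for n in ["bushing_1","std_a","vial","pump_head"]:
    for r in cut_out(n,a):
        c,u,v=cloud(a,r["region"]); print(n,round(r["confidence"],2),np.round(r["rect"]),np.round(np.median(c,0)),np.percentile(c[:,2],[10,95]).round())
for n in ["bore_a","bore_b","bore_c","bore_d","knob_grip","cover_hinge","pointer","red_mark","cover_edge","pump_head"]:
    for r in spot_point(n,a): print(n,round(r["confidence"],2),np.round(r["pixel"]),pt(a,*r["pixel"]).round(1))
E
```

```text
pics
{'time': 0.0, 'q': [-71.19, 29.126, -13.61, 86.009, 7.202, 65.827, -8.868], 'qd': [0.021, 0.006, 0.068, 0.022, 0.087, -0.036, 0.012], 'joint_torque': [-0.001, -62.061, -2.188, -24.965, 0.013, 0.012, 0.0], 'tcp_pos': [138.052, 609.059, 241.422], 'orientation': [[-0.975, 0.221, -0.0], [0.221, 0.975, -0.002], [-0.0, -0.002, -1.0]], 'ft_force': [-0.012, 0.63, -0.594], 'wrist_torque': [0.002, -0.021, -0.002], 'gripper_force': 0.0, 'gripper_width': 1.002}
bushing_1 0.81 [256. 164.  16.  23.] [590. 383.  38.] [35. 41.]
bushing_1 0.8 [294. 270.  19.  16.] [352. 300.  38.] [36. 41.]
bushing_1 0.75 [340. 274.  21.  19.] [339. 201.  38.] [36. 41.]
bushing_1 0.7 [376. 273.  23.  19.] [344. 125.  38.] [35. 41.]
bushing_1 0.69 [300. 306.  17.  20.] [274. 293.  38.] [36. 40.]
bushing_1 0.52 [253. 226.  20.  20.] [445. 392.  38.] [35. 40.]
bushing_1 0.49 [283. 200.  21.  20.] [508. 329.  38.] [35. 40.]
bushing_1 0.33 [187. 242.  31.  22.] [413. 524.  89.] [ 36. 114.]
std_a 0.8 [234. 285.  31.  24.] [318. 425. 113.] [ 49. 117.]
std_a 0.7 [185. 242.  34.  25.] [413. 525.  87.] [ 29. 114.]
std_a 0
[... 832 characters left out ...]
. 158.] [601.4 177.8  30.2]
bore_c 0.73 [324. 156.] [605.5 227.2  29.9]
bore_c 0.67 [357. 184.] [543.5 151.7   8.3]
bore_c 0.61 [390. 158.] [597.7  78.7  30.5]
bore_c 0.45 [363. 133.] [651.4 142.1  55.2]
bore_d 0.84 [372. 161.] [592.5 119.   30.8]
bore_d 0.78 [346. 158.] [601.4 177.8  30.2]
bore_d 0.73 [324. 156.] [605.5 227.2  29.9]
bore_d 0.67 [357. 184.] [543.5 151.7   8.3]
bore_d 0.61 [390. 158.] [597.7  78.7  30.5]
bore_d 0.45 [363. 133.] [651.4 142.1  55.2]
cover_hinge 0.83 [360. 128.] [657.  151.   70.9]
pointer 0.42 [335. 213.] [475.7 203.8  10.4]
red_mark 0.18 [335. 214.] [474.5 204.8  12.3]
pump_head 0.82 [355. 181.] [546.7 158.6  24. ]
pump_head 0.5 [371. 162.] [590.8 121.7  31.2]
```

View pics/top0.png

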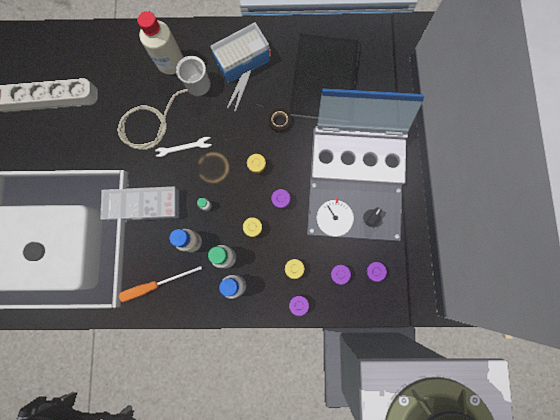

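View pics/side0.png

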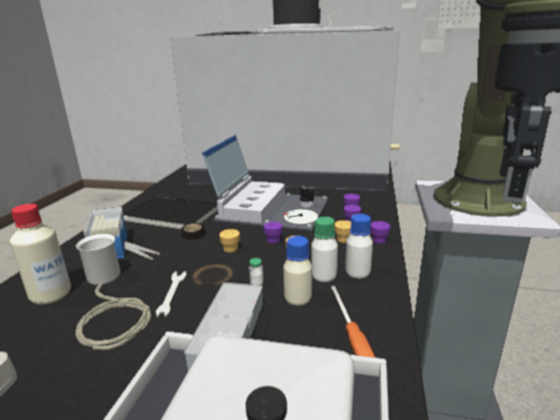

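The top picture shows three bronze bushings at (256,164), (253,226) and (294,270). The purple ones are look-alikes. The bores are at about (326..392, 157..161), the knob at (374,215) and the dial at (335,217). The side view confirms there are only three bronze. I'll move over bushing 1.

Request:
step_arm([
  [[-490,-120,-30],1.34,85],
  [[-490,-120,-30],1.34,85],
  [[-490,-120,-30],1.34,85],
  [[-490,-120,-30],1.34,85],
  [[-490,-120,-30],1.34,85],
  [[-490,-120,-30],1.34,85],
  [[-490,-120,-30],1.34,85],
  [[-490,-120,-30],1.34,85],
  [[-490,-120,-30],1.34,85],
  [[-490,-120,-30],1.34,85],
])

```text
time: 1.63
tcp_pos: [511.8, 422.7, 267.4]
orientation: [[-0.092, 0.996, 0.0], [0.996, 0.092, 0.0], [0.0, 0.0, -1.0]]
ft_force: [0.0, 0.7, 0.6]
gripper_width: 1.004
gripper_force: 0.0
```

```bash
python3 - <<'E'
from h import *
s=sense(); print({k:np.round(s[k],3).tolist() for k in ["time","q","tcp_pos","orientation"]})
print(tool([590,300,300]))
a=get_image("top")
# yellow bushings tops and bores on planes
for u,v in [(256,164),(253,226),(294,270)]: print(pt(a,u,v,38).round(1))
hsv=cv2.cvtColor(a["frame"],cv2.COLOR_BGR2HSV)
m=cv2.inRange(hsv,(15,90,80),(35,255,255)); n,l,st,c=cv2.connectedComponentsWithStats(m)
for i in range(1,n):
    if st[i,4]>60: print("yel",st[i,4],c[i].round(1),pt(a,*c[i],38).round(1))
g=a["frame"].max(2); m=((g<90).astype(np.uint8)); m[:, :315]=0;m[:,405:]=0;m[:140]=0;m[:][175:]=0
n,l,st,c=cv2.connectedComponentsWithStats(m)
for i in range(1,n):
    if 40<st[i,4]<400: print("bore",st[i,4],c[i].round(1),pt(a,*c[i],40).round(1))
E
```

```text
{'time': 1.633, 'q': [-45.808, 31.611, 7.414, 77.236, -4.096, 71.385, -32.894], 'tcp_pos': [511.842, 422.664, 267.423], 'orientation': [[-0.092, 0.996, 0.0], [0.996, 0.092, 0.0], [0.0, 0.0, -1.0]]}
[-129.32916396   66.54371423  -32.59303706]
[586.9 383.1  38. ]
[445.2 389.5  38. ]
[348.1 300.1  38. ]
bore 223 [341.7 157.2] [599.5 188.7  40. ]
bore 117 [369.2 159.8] [592.6 127.   40. ]
bore 110 [391.3 161.1] [588.7  77.4  40. ]
```

Request:
step_arm([
  [[-47,71,100],0.17,85],
  [[-47,71,100],0.17,85],
  [[-47,71,100],0.17,85],
  [[-47,71,100],0.17,85],
  [[-47,71,100],0.17,85],
  [[-47,71,100],0.17,85],
])

```text
time: 2.18
tcp_pos: [585.1, 384.6, 167.1]
orientation: [[0.071, 0.997, -0.001], [0.997, -0.071, 0.0], [0.0, -0.001, -1.0]]
ft_force: [0.2, 1.0, -0.2]
gripper_width: 0.997
gripper_force: 0.0
```

```bash
python3 - <<'E'
from h import *
s=sense(); print({k:np.round(s[k],3).tolist() for k in ["time","tcp_pos","orientation"]})
a=get_image("wrist"); cv2.imwrite("pics/w1.png",a["frame"]); print(np.round(a["world_from_camera"],3).tolist(),a["fx"],a["cx"],a["cy"])
for r in cut_out("bushing_1",a):
    c,u,v=cloud(a,r["region"]); t=c[abs(c[:,2]-38)<4]; print(round(r["confidence"],2),np.round(r["rect"]),np.round(t.min(0),1),t.max(0).round(1),((t.min(0)+t.max(0))/2).round(1))
E
```

```text
{'time': 2.183, 'tcp_pos': [585.052, 384.609, 167.127], 'orientation': [[0.071, 0.997, -0.001], [0.997, -0.071, 0.0], [0.0, -0.001, -1.0]]}
[[0.998, -0.067, -0.023, 590.44], [-0.071, -0.945, -0.319, 466.178], [-0.0, 0.32, -0.948, 298.035], [0.0, 0.0, 0.0, 1.0]] 337.31188145504996 280.6304458715133 209.92568645995703
0.85 [110. 203.  63.  50.] [421.3 372.3  34. ] [463.3 412.9  39.4] [442.3 392.6  36.7]
0.74 [197. 263.  49.  52.] [485.2 308.3  34. ] [526.9 349.6  39.1] [506.1 329.   36.6]
0.62 [ 40. 298.  67.  51.] [328.8 279.5  34. ] [371.6 321.4  38.9] [350.2 300.5  36.5]
0.57 [288. 201.  50.  55.] [568.5 363.4  34.1] [610.  404.8  39.9] [589.3 384.1  37. ]Traceback (most recent call last):
  File "<stdin>", line 5, in <module>
    return umr_minimum(a, axis, None, out, keepdims, initial, where)
ValueError: zero-size array to reduction operation minimum which has no identity
```

View pics/w1.png

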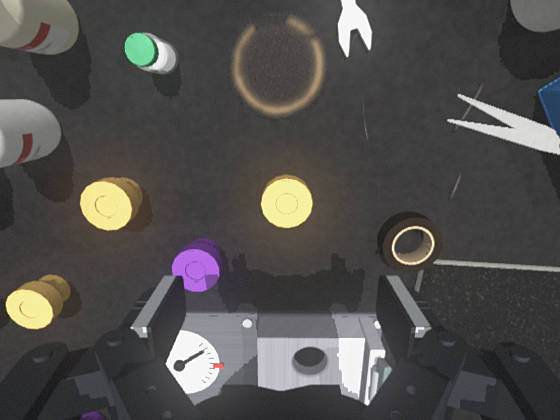

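The wrist view shows the bronze bushing at (287,202), just below the tool. Black tape lies close by at (412,245), so I'll use a reduced opening.

Request:
step_arm([
  [[0,4.3,20],0,60],
  [[0,4.3,60],0,60],
  [[0,4.3,100],0,60],
  [[0,4.3,130],0,60],
  [[0,4.3,142],0,60],
  [[0,4.3,142],0,60],
  [[0,4.3,142],0,36],
  [[0,4.3,142],0,36],
  [[0,4.3,142],0,36],
  [[0,4.3,142],0,36],
], squeeze=40)

```text
time: 3.12
tcp_pos: [591.3, 384.8, 28.1]
orientation: [[0.072, 0.997, 0.004], [0.997, -0.072, 0.003], [0.003, 0.004, -1.0]]
ft_force: [-0.8, 0.2, 7.6]
gripper_width: 0.479
gripper_force: 41.0
```

Request:
step_arm([
  [[0,0,0],0,30],
  [[0,0,0],0,30],
  [[0,0,0],0,30],
])

```text
time: 3.37
tcp_pos: [591.3, 384.8, 28.0]
orientation: [[0.072, 0.997, 0.004], [0.997, -0.072, 0.003], [0.003, 0.004, -1.0]]
ft_force: [-1.8, 0.1, 7.3]
gripper_width: 0.475
gripper_force: 41.0
```

Request:
step_arm([
  [[0,0,-40],0,30],
  [[0,0,-80],0,30],
  [[-10,-10,-120],0,30],
  [[-42,-33,-142],0,30],
  [[-42,-33,-142],0,30],
  [[-42,-33,-142],0,30],
])

```text
time: 3.87
tcp_pos: [554.3, 342.5, 170.6]
orientation: [[0.074, 0.997, 0.004], [0.997, -0.074, 0.002], [0.002, 0.004, -1.0]]
ft_force: [-0.2, 1.0, -0.8]
gripper_width: 0.478
gripper_force: 41.0
```

```bash
python3 - <<'E'
from h import *
s=sense(); print({k:np.round(s[k],3).tolist() for k in ["time","tcp_pos","orientation","ft_force","gripper_width"]})
a=get_image("wrist"); cv2.imwrite("pics/w2.png",a["frame"]); print(np.round(a["world_from_camera"],3).tolist())
for r in spot_point("bore_a",a)[:5]: print(round(r["confidence"],2),np.round(r["pixel"]),pt(a,*r["pixel"],40).round(1))
E
```

```text
{'time': 3.867, 'tcp_pos': [554.289, 342.55, 170.636], 'orientation': [[0.074, 0.997, 0.004], [0.997, -0.074, 0.002], [0.002, 0.004, -1.0]], 'ft_force': [-0.178, 0.998, -0.847], 'gripper_width': 0.478}
[[0.997, -0.071, -0.019, 559.242], [-0.073, -0.945, -0.317, 423.915], [0.004, 0.318, -0.948, 301.677], [0.0, 0.0, 0.0, 1.0]]
0.84 [338. 322.] [598.8 223.4  40. ]
```

View pics/w2.png

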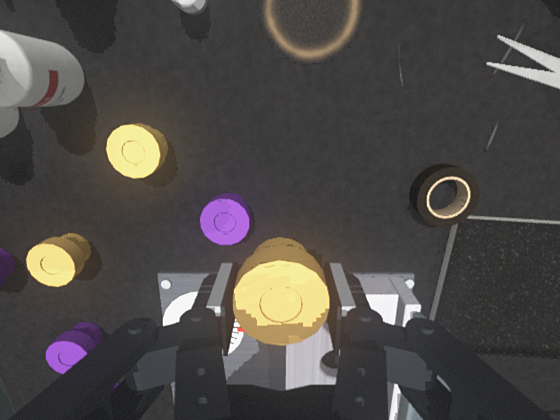

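```bash
cat >> h.py <<'E'
def proj(p,w):
    T=np.array(p["world_from_camera"]); c=T[:3,:3].T@(np.array(w)-T[:3,3]); return np.array([p["fx"]*c[0]/c[2]+p["cx"],p["fy"]*c[1]/c[2]+p["cy"]])
E
python3 - <<'E'
from h import *
w1=dict(world_from_camera=[[0.998,-0.067,-0.023,590.44],[-0.071,-0.945,-0.319,466.178],[0,0.32,-0.948,298.035],[0,0,0,1]],fx=337.3,fy=337.3,cx=280.63,cy=209.93)
im=cv2.imread("pics/w1.png"); roi=im[335:385,280:340].max(2)
m=(roi<105).astype(np.uint8); n,l,st,c=cv2.connectedComponentsWithStats(m)
for i in range(1,n):
    if st[i,4]>100: print(st[i],c[i]+[280,335],pt(w1,*(c[i]+[280,335]),40))
# whole-mouth ellipse ends
a=get_image("wrist")
hsv=cv2.cvtColor(a["frame"],cv2.COLOR_BGR2HSV)
m=np.zeros(hsv.shape[:2],bool); m[235:345,230:332]=1
m&=(hsv[...,1]>90)&(hsv[...,0]<40)
c,u,v=cloud(a,m); z=c[:,2]; print(np.percentile(z,[1,5,50,95,99]))
t=c[abs(z-np.percentile(z,95))<4]; print(((t.min(0)+t.max(0))/2).round(1),(t.max(0)-t.min(0)).round(1)); s=sense(); print(s["tcp_pos"],s["ft_force"])
for y,n in [(226,"d"),(176,"c")]: print(n,proj(a,[599,y,40]))
E
```

```text
[ 14  12  31  20 458] [309.16593886 356.53275109] [600.74691348 231.48615268  40.        ]
[ 11.63832645 150.15235758 176.24953211 177.48318038 178.12972031]
[553.9 343.2 177.4] [42.5 42.6  7.9]
[553.85016453 344.80146681 166.63235186] [-0.0644309  -0.2614736  -1.22827452]
d [339.40819471 323.777511  ]
c [340.2245721  367.43191547]
```

Request:
step_arm([
  [[-40,20,-10],0,30],
  [[-80,40,-10],0,30],
  [[-113,55,-10],0,30],
  [[-113,55,-10],0,30],
  [[-113,55,-10],0,30],
  [[-113,55,-10],0,30],
])

```text
time: 4.52
tcp_pos: [600.6, 228.1, 175.6]
orientation: [[0.072, 0.997, -0.002], [0.997, -0.072, 0.0], [0.0, -0.002, -1.0]]
ft_force: [-0.9, 0.2, 0.2]
gripper_width: 0.475
gripper_force: 41.0
```

```bash
python3 - <<'E'
from h import *
a=get_image("wrist"); s=sense(); cv2.imwrite("pics/w3.png",a["frame"]); print(np.round(a["world_from_camera"],3).tolist())
print(s["time"],s["tcp_pos"],s["orientation"])
for r in spot_point("bore_a",a)[:5]: print(round(r["confidence"],2),np.round(r["pixel"]),pt(a,*r["pixel"],40).round(1))
hsv=cv2.cvtColor(a["frame"],cv2.COLOR_BGR2HSV)
m=np.zeros(hsv.shape[:2],bool); m[235:345,230:332]=1
m&=(hsv[...,1]>90)&(hsv[...,0]<40)
c,u,v=cloud(a,m); z=c[:,2]
t=c[abs(z-np.percentile(z,95))<4]; print(((t.min(0)+t.max(0))/2).round(1),(t.max(0)-t.min(0)).round(1))
E
```

```text
[[0.997, -0.067, -0.024, 606.192], [-0.071, -0.945, -0.319, 309.633], [-0.002, 0.32, -0.947, 306.474], [0.0, 0.0, 0.0, 1.0]]
4.5667 [600.1147045  229.25068316 175.74997607] [[ 7.03528282e-02  9.97520149e-01 -2.00803978e-03]
 [ 9.97522019e-01 -7.03515661e-02  6.92460066e-04]
 [ 5.49474124e-04 -2.05178042e-03 -9.99997744e-01]]
0.84 [281. 350.] [589.6  77.3  40. ]
0.61 [283. 203.] [601.4 226.   40. ]
[600.  226.9 184.8] [41.  42.8  6.5]
```

View pics/w3.png

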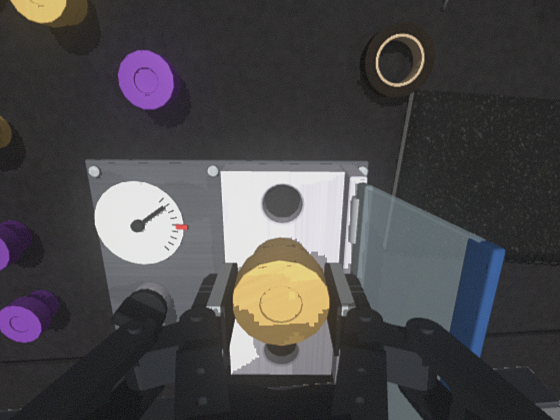

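```bash
cat >> h.py <<'E'
def bore(p,w,z=40):
    """refine mouth centre near world guess w, dark disc on white block, ellipse fit of the rim"""
    u,v=proj(p,[w[0],w[1],z]).round().astype(int); g=cv2.cvtColor(p["frame"],cv2.COLOR_BGR2GRAY)[v-32:v+32,u-32:u+32]
    t,m=cv2.threshold(g,0,255,cv2.THRESH_BINARY_INV+cv2.THRESH_OTSU)
    cs,_=cv2.findContours(m,cv2.RETR_EXTERNAL,cv2.CHAIN_APPROX_NONE); k=max(cs,key=cv2.contourArea)
    e=cv2.fitEllipse(cv2.convexHull(k)); c=np.array(e[0])+[u-32,v-32]; return c,np.round(e[1],1),pt(p,*c,z)
E
python3 - <<'E'
from h import *
a=get_image("wrist"); s=sense(); print(s["tcp_pos"])
print(bore(a,[601,226]))
hsv=cv2.cvtColor(a["frame"],cv2.COLOR_BGR2HSV)
m=np.zeros(hsv.shape[:2],bool); m[235:345,230:332]=1
m&=(hsv[...,1]>90)&(hsv[...,0]<40)
c,u,v=cloud(a,m); z=c[:,2]
t=c[abs(z-np.percentile(z,95))<3]; h=cv2.convexHull(t[:,:2].astype(np.float32)); print(cv2.minEnclosingCircle(h),np.median(t,0),(t.min(0)+t.max(0))/2)
E
```

```text
[599.87859067 229.74927383 176.18445991]
(array([282.88341904, 204.76629639]), array([38.5, 40.5]), array([600.86659357, 225.86613024,  40.        ]))
((599.7330932617188, 228.38414001464844), 21.502622604370117) [599.41958241 229.73046679 184.87793717] [599.24548022 228.65566732 185.62163013]
```

Request:
step_arm([
  [[-2.3,1.5,30],0,30],
  [[-2.3,1.5,65],0,30],
  [[-2.3,1.5,95],0,30],
  [[-2.3,1.5,100],0,30],
  [[-2.3,1.5,100],0,30],
  [[-2.3,1.5,100],0,30],
  [[-2.3,1.5,100],0,30],
])

```text
time: 5.25
tcp_pos: [603.2, 225.9, 79.1]
orientation: [[0.071, 0.997, 0.003], [0.997, -0.071, 0.001], [0.001, 0.003, -1.0]]
ft_force: [0.5, 0.2, -1.4]
gripper_width: 0.475
gripper_force: 41.1
```

Request:
step_arm([
  [[0,0,0],0,30],
  [[0,0,0],0,30],
  [[0,0,0],0,30],
  [[0,0,0],0,30],
])

```text
time: 5.58
tcp_pos: [602.2, 225.1, 77.8]
orientation: [[0.072, 0.997, 0.001], [0.997, -0.072, 0.0], [0.001, 0.001, -1.0]]
ft_force: [-0.4, -0.7, -1.4]
gripper_width: 0.474
gripper_force: 41.1
```

```bash
python3 - <<'E'
from h import *
for i in range(3):
    a=get_image("wrist"); s=sense(); print(s["tcp_pos"].round(1) if hasattr(s["tcp_pos"],"round") else s["tcp_pos"],bore(a,[601,226])[2].round(1) if i==0 else "")
E
```

```text
[602.1 225.1  77.5] [600.3 221.2  40. ]
[602.1 225.   77.4] 
[602.  225.   77.2]
```

Request:
step_arm([
  [[1.8,-0.8,0],0,30],
  [[1.8,-0.8,3],0,30],
  [[1.8,-0.8,6],0,30],
  [[1.8,-0.8,9],0,30],
  [[1.8,-0.8,12],0,30],
  [[1.8,-0.8,14],0,30],
  [[1.8,-0.8,16],0,30],
  [[1.8,-0.8,16],0,30],
])

```text
time: 6.4
tcp_pos: [601.0, 226.8, 60.4]
orientation: [[0.072, 0.997, -0.001], [0.997, -0.072, -0.0], [-0.0, -0.001, -1.0]]
ft_force: [-0.3, 0.2, -1.4]
gripper_width: 0.475
gripper_force: 41.1
```

Request:
step_arm([
  [[0,0,3],0,30],
  [[0,0,6],0,30],
  [[0,0,8],0,30],
  [[0,0,8],0,52],
  [[0,0,8],0,52],
  [[0,0,8],0,52],
  [[0,0,0],0,52],
  [[0,0,-25],0,52],
  [[0,0,-50],0,52],
  [[0,0,-50],0,0],
])

```text
time: 7.23
tcp_pos: [604.0, 227.6, 116.4]
orientation: [[0.072, 0.997, 0.007], [0.997, -0.072, 0.003], [0.003, 0.007, -1.0]]
ft_force: [0.8, 0.4, 1.0]
gripper_width: 0.485
gripper_force: 0.0
```

Request:
step_arm([
  [[0,0,0],0,0],
  [[0,0,0],0,0],
  [[0,0,0],0,0],
])

```text
time: 7.48
tcp_pos: [600.6, 226.8, 110.3]
orientation: [[0.072, 0.997, -0.001], [0.997, -0.072, -0.0], [-0.001, -0.001, -1.0]]
ft_force: [0.1, 0.5, -0.9]
gripper_width: 0.047
gripper_force: 0.0
```

```bash
python3 - <<'E'
from h import *
a=get_image("wrist"); s=sense(); cv2.imwrite("pics/w4.png",a["frame"]); print(s["tcp_pos"],s["gripper_width"])
for r in cut_out("bushing_1",a):
    c,u,v=cloud(a,r["region"]); z=np.percentile(c[:,2],80); t=c[abs(c[:,2]-z)<4]; print(round(r["confidence"],2),np.round(r["rect"]),((t.min(0)+t.max(0))/2).round(1),round(z,1))
E
```

```text
[600.60479631 226.72239295 110.08768993] 0.002831753942886404
0.96 [107.  71.  89.  79.] [505.8 328.1  36.5] 37.5
0.68 [297. 295. 525. 249.] [633.5 217.6 117.2] 117.2
0.64 [283. 242.  70.  73.] [600.8 225.9  62.2] 63.1
0.64 [  7. 347.  13.  28.] [355.8 120.8   9.3] 9.4
0.37 [115. 248.  38.  31.] [475.2 211.4  14.5] 15.6
```

View pics/w4.png

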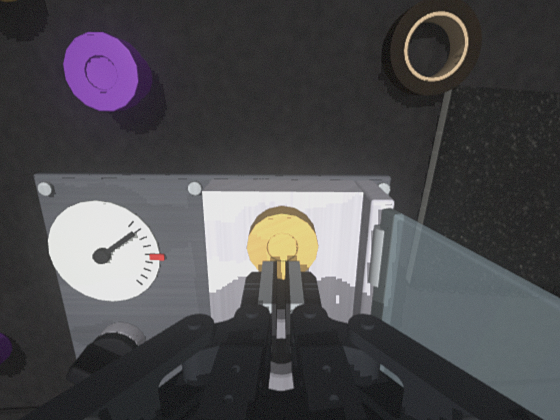

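The bushing stands centred in bore d at about (283,242), 7 mm proud. Now I'll press it home with the fingers closed.

Request:
step_arm([
  [[0.8,0,20],0,0],
  [[0.8,0,30],0,0],
  [[0.8,0,34],0,0],
  [[0.8,0,37],0,0],
  [[0.8,0,40],0,0],
  [[0.8,0,43],0,0],
  [[0.8,0,45],0,0],
  [[0.8,0,45],0,0],
])

```text
time: 8.25
tcp_pos: [600.4, 227.4, 67.0]
orientation: [[0.072, 0.997, -0.002], [0.997, -0.072, -0.0], [-0.0, -0.002, -1.0]]
ft_force: [-5.3, -1.9, 10.4]
gripper_width: 0.002
gripper_force: 5.5
```

Request:
step_arm([
  [[0,0,0],0,0],
  [[0,0,1],0,0],
  [[0,0,2],0,0],
  [[0,0,2],0,0],
])

```text
time: 8.58
tcp_pos: [600.4, 227.4, 66.9]
orientation: [[0.072, 0.997, -0.001], [0.997, -0.072, 0.0], [0.0, -0.001, -1.0]]
ft_force: [-10.3, -3.4, 25.1]
gripper_width: -0.001
gripper_force: 12.4
```

Request:
step_arm([
  [[0,0,-40],0,20],
  [[0,0,-80],0,60],
  [[20,-20,-100],0,60],
  [[60,-60,-105],-0.1,60],
  [[90,-90,-105],-0.2,60],
  [[120,-120,-105],-0.3,60],
  [[152,-167,-105],-0.4,60],
  [[152,-167,-105],-0.4,60],
  [[152,-167,-105],-0.4,60],
  [[152,-167,-105],-0.4,60],
])

```text
time: 9.42
tcp_pos: [443.8, 393.3, 169.3]
orientation: [[-0.326, 0.945, -0.001], [0.945, 0.326, 0.001], [0.001, -0.0, -1.0]]
ft_force: [0.9, -1.2, 0.1]
gripper_width: 0.703
gripper_force: 0.0
```

```bash
cat >> h.py <<'E'
def bush(p,near,ztop=38):
    """bronze head top nearest to a world xy: centre of its outline on the plane ztop"""
    hsv=cv2.cvtColor(p["frame"],cv2.COLOR_BGR2HSV); m=(hsv[...,1]>90)&(hsv[...,0]<40)
    c,u,v=cloud(p,m); k=(np.hypot(*(c[:,:2]-near).T)<45)&(abs(c[:,2]-ztop)<4)
    return cv2.minEnclosingCircle(c[k,:2].astype(np.float32)),c[k].mean(0).round(1)
E
python3 - <<'E'
from h import *
a=get_image("wrist"); s=sense(); cv2.imwrite("pics/w5.png",a["frame"]); print(s["tcp_pos"],s["time"],s["q"][6])
print(s["orientation"])
b=bush(a,[444,392]); print(b, tool([*b[0][0],28]))
for r in cut_out("std_a",a):
    c,u,v=cloud(a,r["region"]); t=c[c[:,2]>np.percentile(c[:,2],95)-5];print(round(r["confidence"],2),((t.min(0)+t.max(0))/2).round(1))
E
```

```text
[445.54406377 391.55719261 169.25570018] 9.4667 -23.027034104886102
[[-3.23175742e-01  9.46338851e-01  4.66972370e-04]
 [ 9.46338883e-01  3.23175882e-01 -2.61498055e-04]
 [-3.98379976e-04  3.57404283e-04 -9.99999857e-01]]
(((441.8296203613281, 392.25567626953125), 21.02727699279785), array([439.4, 398.1,  36.4])) [  1.91769369  -3.33987443 141.25376276]
0.79 [314.3 432.  113.1]
0.71 [417.2 520.4 104.5]
0.69 [377.1 455.2 113.4]
0.18 [473.9 211.4  14.2]
```

View pics/w5.png

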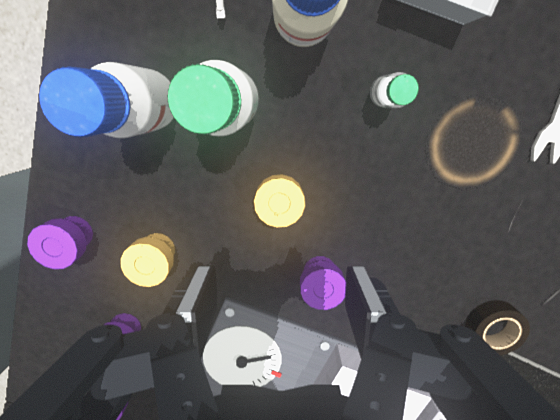

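The bronze target is at (279,202), with the bottles clear above it in the picture. Descending now.

Request:
step_arm([
  [[1.5,-2.5,20],0,60],
  [[1.5,-2.5,60],0,60],
  [[1.5,-2.5,100],0,60],
  [[1.5,-2.5,130],0,60],
  [[1.5,-2.5,139],0,60],
  [[1.5,-2.5,139],0,60],
  [[1.5,-2.5,139],0,36],
  [[1.5,-2.5,139],0,30],
  [[1.5,-2.5,139],0,30],
  [[1.5,-2.5,139],0,30],
], squeeze=40)

```text
time: 10.35
tcp_pos: [443.9, 392.6, 31.9]
orientation: [[-0.322, 0.947, 0.003], [0.947, 0.322, 0.002], [0.001, 0.003, -1.0]]
ft_force: [0.5, -1.1, 4.6]
gripper_width: 0.471
gripper_force: 40.6
```

Request:
step_arm([
  [[0,0,0],0,30],
  [[0,0,0],0,30],
  [[0,0,-40],0,30],
  [[0,0,-80],0,30],
  [[0,0,-120],0,30],
  [[0,0,-146],0,30],
  [[0,0,-146],0,30],
])

```text
time: 10.93
tcp_pos: [445.2, 394.0, 183.1]
orientation: [[-0.322, 0.947, 0.008], [0.947, 0.322, 0.008], [0.005, 0.01, -1.0]]
ft_force: [-0.0, 1.7, -0.8]
gripper_width: 0.473
gripper_force: 41.0
```

Request:
step_arm([
  [[-40,7,0],0.05,30],
  [[-80,15,0],0.1,30],
  [[-120,22,0],0.15,30],
  [[-160,30,0],0.2,30],
  [[-200,38,0],0.25,30],
  [[-240,45,0],0.3,30],
  [[-280,52,0],0.4,30],
  [[-299,56,0],0.4,30],
  [[-299,56,0],0.4,30],
  [[-299,56,0],0.4,30],
])

```text
time: 11.77
tcp_pos: [592.3, 125.5, 175.7]
orientation: [[0.075, 0.997, -0.0], [0.997, -0.075, -0.0], [-0.0, -0.0, -1.0]]
ft_force: [-0.3, -0.1, -0.7]
gripper_width: 0.474
gripper_force: 41.0
```

```bash
cat > meas.py <<'E'
from h import *
import sys
g=[float(sys.argv[1]),float(sys.argv[2])]
for i in range(3):
    s0=sense(); a=get_image("wrist")
    hsv=cv2.cvtColor(a["frame"],cv2.COLOR_BGR2HSV)
    m=np.zeros(hsv.shape[:2],bool); m[235:345,230:332]=1
    m&=(hsv[...,1]>90)&(hsv[...,0]<40)
    c,u,v=cloud(a,m); zt=np.percentile(c[:,2],95)
    t=c[abs(c[:,2]-zt)<3]; bb=((t.min(0)+t.max(0))/2)
    c,e,w=bore(a,g); b=np.array([*bb[:2],zt])
    print("tcp",np.round(s0["tcp_pos"],1),"held",b.round(1),"rel",(b-s0["tcp_pos"]).round(1),"bore",c.round(),e,w.round(1),"err",(w-b)[:2].round(1))
print(np.round(s0["orientation"],3).tolist(),s0["time"])
r=spot_point("bore_a",a); print([(round(q["confidence"],2),pt(a,*q["pixel"],40).round(1)) for q in r])
cv2.imwrite("pics/m%d.png"%int(s0["time"]*10),a["frame"])
E
python3 meas.py 593.2 126.2
```

```text
tcp [592.3 125.5 175.7] held [591.6 126.4 181.7] rel [-0.7  1.   6. ] bore [282. 200.] [38.9 40.8] [593.2 126.1  40. ] err [ 1.6 -0.3]
tcp [591.6 127.4 175.7] held [591.  128.3 181.7] rel [-0.7  0.9  6. ] bore [283. 202.] [38.8 40.8] [593.1 126.1  40. ] err [ 2.1 -2.2]
tcp [591.4 128.4 175.7] held [590.8 129.3 181.7] rel [-0.6  0.9  6. ] bore [284. 203.] [38.5 40.6] [593.1 126.1  40. ] err [ 2.3 -3.1]
[[0.07, 0.998, -0.001], [0.998, -0.07, 0.001], [0.001, -0.001, -1.0]] 11.8667
[(0.9, array([597.5, 174. ,  40. ])), (0.71, array([594.9, 123.6,  40. ]))]
```

Request:
step_arm([
  [[-3.4,2.6,30],0,30],
  [[-3.4,2.6,65],0,30],
  [[-3.4,2.6,90],0,30],
  [[-3.4,2.6,94],0,30],
  [[-3.4,2.6,94],0,30],
  [[-3.4,2.6,94],0,30],
  [[-3.4,2.6,94],0,30],
  [[-3.4,2.6,94],0,30],
  [[-3.4,2.6,94],0,30],
  [[-3.4,2.6,94],0,30],
])

```text
time: 12.8
tcp_pos: [595.0, 123.4, 83.0]
orientation: [[0.072, 0.997, 0.002], [0.997, -0.072, 0.0], [0.001, 0.002, -1.0]]
ft_force: [-0.4, 0.1, -0.9]
gripper_width: 0.471
gripper_force: 41.0
```

Request:
step_arm([
  [[0,0,0],0,30],
  [[0,0,0],0,30],
])

```text
time: 12.97
tcp_pos: [594.6, 123.4, 82.3]
orientation: [[0.072, 0.997, 0.0], [0.997, -0.072, 0.0], [0.0, 0.0, -1.0]]
ft_force: [-0.4, 0.6, -1.5]
gripper_width: 0.479
gripper_force: 41.0
```

Request:
step_arm([
  [[1.7,-0.9,0],0,30],
  [[1.7,-0.9,3],0,30],
  [[1.7,-0.9,6],0,30],
  [[1.7,-0.9,9],0,30],
  [[1.7,-0.9,12],0,30],
  [[1.7,-0.9,14],0,30],
  [[1.7,-0.9,16],0,30],
  [[1.7,-0.9,16],0,30],
])

```text
time: 13.63
tcp_pos: [593.5, 125.0, 65.4]
orientation: [[0.072, 0.997, -0.001], [0.997, -0.072, -0.0], [-0.0, -0.001, -1.0]]
ft_force: [0.3, -0.1, -0.9]
gripper_width: 0.47
gripper_force: 41.0
```

Request:
step_arm([
  [[0,0,4],0,30],
  [[0,0,8],0,30],
  [[0,0,8],0,52],
  [[0,0,8],0,52],
  [[0,0,8],0,52],
  [[0,0,-15],0,52],
  [[0,0,-40],0,52],
  [[0,0,-45],0,0],
  [[0,0,-45],0,0],
  [[0,0,-45],0,0],
])

```text
time: 14.47
tcp_pos: [593.7, 125.2, 111.0]
orientation: [[0.072, 0.997, 0.0], [0.997, -0.072, 0.0], [0.0, 0.0, -1.0]]
ft_force: [-0.2, 1.1, -0.7]
gripper_width: 0.189
gripper_force: 0.0
```

Request:
step_arm([
  [[0.5,0,0],0,0],
  [[0.5,0,15],0,0],
  [[0.5,0,28],0,0],
  [[0.5,0,32],0,0],
  [[0.5,0,36],0,0],
  [[0.5,0,40],0,0],
  [[0.5,0,43],0,0],
  [[0.5,0,45],0,0],
  [[0.5,0,46],0,0],
  [[0.5,0,46],0,0],
])

```text
time: 15.3
tcp_pos: [592.5, 125.3, 66.9]
orientation: [[0.072, 0.997, -0.002], [0.997, -0.072, 0.0], [-0.0, -0.002, -1.0]]
ft_force: [-10.0, -1.9, 21.9]
gripper_width: -0.001
gripper_force: 11.1
```

Request:
step_arm([
  [[0,0,1],0,0],
  [[0,0,1],0,0],
  [[0,0,1],0,0],
])

```text
time: 15.55
tcp_pos: [592.5, 125.4, 66.9]
orientation: [[0.072, 0.997, -0.001], [0.997, -0.072, 0.0], [0.0, -0.002, -1.0]]
ft_force: [-12.6, -1.0, 29.1]
gripper_width: 0.004
gripper_force: 15.0
```

Request:
step_arm([
  [[0,0,-40],0,20],
  [[0,0,-80],0,60],
  [[20,-32,-105],0,60],
  [[40,-64,-105],-0.1,60],
  [[60,-97,-105],-0.2,60],
  [[80,-130,-105],-0.3,60],
  [[100,-162,-105],-0.4,60],
  [[120,-195,-105],-0.4,60],
  [[140,-227,-105],-0.4,60],
  [[157,-253,-105],-0.4,60],
])

```text
time: 16.38
tcp_pos: [350.3, 301.6, 169.1]
orientation: [[-0.323, 0.946, -0.001], [0.946, 0.323, 0.0], [0.001, -0.001, -1.0]]
ft_force: [-0.2, 0.2, -0.7]
gripper_width: 0.704
gripper_force: 0.0
```

Request:
step_arm([
  [[0,0,0],0,60],
  [[0,0,0],0,60],
])

```text
time: 16.55
tcp_pos: [351.3, 301.7, 169.2]
orientation: [[-0.326, 0.945, -0.0], [0.945, 0.326, 0.0], [0.0, -0.0, -1.0]]
ft_force: [1.0, 0.2, -0.2]
gripper_width: 0.701
gripper_force: 0.0
```

```bash
python3 - <<'E'
from h import *
a=get_image("wrist"); s=sense(); cv2.imwrite("pics/w6.png",a["frame"]); print(s["tcp_pos"],s["time"],s["q"])
b=bush(a,[350,300]); print(b, tool([*b[0][0],28]))
E
```

```text
[352.68525479 300.58605183 169.14535311] 16.6 [-45.52311512  19.60934782   2.74808356 115.66778882  -1.2830903
  44.74048081 -23.14785713]
(((349.0585632324219, 300.1413879394531), 21.038650512695312), array([349.1, 300.7,  36.8])) [  0.78442043  -3.61782626 141.14410132]
```

View pics/w6.png

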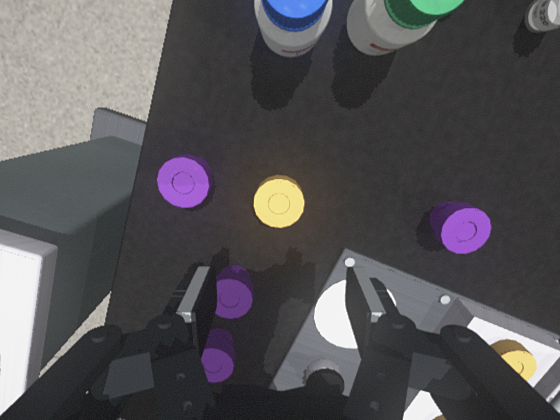

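The bronze bushing is at (279,202) with clear room, and the purple ones are a good way off. I'll grasp it.

Request:
step_arm([
  [[0.8,-2.5,20],0,60],
  [[0.8,-2.5,60],0,60],
  [[0.8,-2.5,100],0,60],
  [[0.8,-2.5,130],0,60],
  [[0.8,-2.5,139],0,60],
  [[0.8,-2.5,139],0,60],
  [[0.8,-2.5,139],0,36],
  [[0.8,-2.5,139],0,30],
  [[0.8,-2.5,139],0,30],
  [[0.8,-2.5,139],0,30],
], squeeze=40)

```text
time: 17.43
tcp_pos: [351.0, 301.0, 31.5]
orientation: [[-0.322, 0.947, 0.002], [0.947, 0.322, 0.002], [0.001, 0.003, -1.0]]
ft_force: [0.9, -0.1, 4.3]
gripper_width: 0.473
gripper_force: 40.6
```

Request:
step_arm([
  [[0,0,0],0,30],
  [[0,0,0],0,30],
  [[0,0,-40],0,30],
  [[0,0,-80],0,30],
  [[0,0,-120],0,30],
  [[0,0,-146],0,30],
  [[0,0,-146],0,30],
])

```text
time: 18.02
tcp_pos: [352.2, 302.2, 181.8]
orientation: [[-0.322, 0.947, 0.007], [0.947, 0.322, 0.007], [0.004, 0.009, -1.0]]
ft_force: [0.5, 1.1, -1.3]
gripper_width: 0.474
gripper_force: 41.3
```

Request:
step_arm([
  [[-34,18,0],0.05,30],
  [[-68,36,0],0.1,30],
  [[-102,54,0],0.15,30],
  [[-136,72,0],0.2,30],
  [[-170,90,0],0.25,30],
  [[-205,108,0],0.3,30],
  [[-240,126,0],0.4,30],
  [[-274,144,0],0.4,30],
  [[-291,153,0],0.4,30],
  [[-291,153,0],0.4,30],
])

```text
time: 18.85
tcp_pos: [591.5, 68.7, 175.6]
orientation: [[0.078, 0.997, 0.002], [0.997, -0.078, -0.003], [-0.003, 0.002, -1.0]]
ft_force: [1.1, 0.8, -1.2]
gripper_width: 0.471
gripper_force: 41.3
```

Request:
step_arm([
  [[0,0,0],0,30],
  [[0,0,0],0,30],
  [[0,0,0],0,30],
])

```text
time: 19.1
tcp_pos: [587.6, 75.7, 175.8]
orientation: [[0.07, 0.998, -0.001], [0.998, -0.07, 0.001], [0.001, -0.001, -1.0]]
ft_force: [0.3, -0.4, -1.0]
gripper_width: 0.473
gripper_force: 41.3
```

```bash
python3 meas.py 589.2 76.3
```

```text
tcp [587.6  75.7 175.8] held [587.   75.6 182.3] rel [-0.6 -0.   6.5] bore [283. 200.] [38.8 40.6] [589.2  76.2  40. ] err [2.2 0.6]
tcp [587.7  75.7 176. ] held [587.1  76.1 182.4] rel [-0.7  0.4  6.4] bore [283. 200.] [38.7 40.7] [589.2  76.3  40. ] err [2.1 0.2]
tcp [587.9  75.6 176.1] held [587.3  75.8 182.6] rel [-0.6  0.2  6.5] bore [283. 199.] [38.7 41. ] [589.2  76.2  40. ] err [1.8 0.4]
[[0.07, 0.998, -0.0], [0.998, -0.07, 0.001], [0.001, -0.0, -1.0]] 19.2
[(0.86, array([595.6, 174.6,  40. ])), (0.21, array([551.2, 152.4,  40. ]))]
```

Request:
step_arm([
  [[0.5,1.8,30],0,30],
  [[0.5,1.8,65],0,30],
  [[0.5,1.8,90],0,30],
  [[0.5,1.8,94],0,30],
  [[0.5,1.8,94],0,30],
  [[0.5,1.8,94],0,30],
  [[0.5,1.8,94],0,30],
  [[0.5,1.8,94],0,30],
  [[0.5,1.8,94],0,30],
  [[0.5,1.8,94],0,30],
])

```text
time: 20.13
tcp_pos: [591.0, 74.6, 83.0]
orientation: [[0.072, 0.997, 0.002], [0.997, -0.072, 0.0], [0.0, 0.002, -1.0]]
ft_force: [0.2, -0.7, -0.7]
gripper_width: 0.472
gripper_force: 41.3
```

Request:
step_arm([
  [[0,0,0],0,30],
  [[0,0,0],0,30],
])

```text
time: 20.3
tcp_pos: [590.6, 74.5, 82.3]
orientation: [[0.072, 0.997, 0.0], [0.997, -0.072, 0.0], [0.0, 0.0, -1.0]]
ft_force: [1.1, 0.1, -1.7]
gripper_width: 0.471
gripper_force: 41.3
```

Request:
step_arm([
  [[1.4,-0.8,0],0,30],
  [[1.4,-0.8,3],0,30],
  [[1.4,-0.8,6],0,30],
  [[1.4,-0.8,9],0,30],
  [[1.4,-0.8,12],0,30],
  [[1.4,-0.8,14],0,30],
  [[1.4,-0.8,16],0,30],
  [[1.4,-0.8,16],0,30],
])

```text
time: 20.97
tcp_pos: [589.6, 75.9, 65.4]
orientation: [[0.072, 0.997, -0.001], [0.997, -0.072, -0.0], [-0.0, -0.001, -1.0]]
ft_force: [0.0, -0.1, -1.2]
gripper_width: 0.474
gripper_force: 41.3
```

Request:
step_arm([
  [[0,0,4],0,30],
  [[0,0,8],0,30],
  [[0,0,8],0,52],
  [[0,0,8],0,52],
  [[0,0,8],0,52],
  [[0,0,-15],0,52],
  [[0,0,-40],0,52],
  [[0,0,-45],0,0],
  [[0,0,-45],0,0],
  [[0,0,-45],0,0],
])

```text
time: 21.8
tcp_pos: [589.8, 76.1, 110.9]
orientation: [[0.072, 0.997, 0.0], [0.997, -0.072, 0.0], [0.0, 0.0, -1.0]]
ft_force: [0.5, -0.2, -0.6]
gripper_width: 0.186
gripper_force: 0.0
```

Request:
step_arm([
  [[0.5,0,0],0,0],
  [[0.5,0,15],0,0],
  [[0.5,0,28],0,0],
  [[0.5,0,32],0,0],
  [[0.5,0,36],0,0],
  [[0.5,0,40],0,0],
  [[0.5,0,43],0,0],
  [[0.5,0,45],0,0],
  [[0.5,0,47],0,0],
  [[0.5,0,47],0,0],
])

```text
time: 22.63
tcp_pos: [588.6, 76.3, 66.9]
orientation: [[0.072, 0.997, -0.002], [0.997, -0.072, 0.001], [0.001, -0.002, -1.0]]
ft_force: [-12.5, -0.9, 31.8]
gripper_width: 0.002
gripper_force: 15.9
```

Request:
step_arm([
  [[0,0,0],0,0],
  [[0,0,0],0,0],
])

```text
time: 22.8
tcp_pos: [588.6, 76.4, 66.9]
orientation: [[0.072, 0.997, -0.001], [0.997, -0.072, 0.001], [0.001, -0.001, -1.0]]
ft_force: [-11.9, -0.5, 31.3]
gripper_width: 0.002
gripper_force: 15.6
```

Request:
step_arm([
  [[0,-10,-40],0,0],
  [[0,-50,-80],0,0],
  [[0,-90,-120],0,0],
  [[0,-120,-160],0,0],
  [[0,-140,-200],0,0],
  [[0,-140,-200],0,0],
  [[0,-140,-200],0,0],
])

```text
time: 23.38
tcp_pos: [449.1, 86.9, 269.9]
orientation: [[0.071, 0.997, 0.007], [0.997, -0.071, 0.003], [0.004, 0.007, -1.0]]
ft_force: [-0.0, -0.2, 0.3]
gripper_width: 0.005
gripper_force: 0.0
```

```bash
python3 - <<'E'
from h import *
s=sense(); print(s["tcp_pos"],s["ft_force"])
a=get_image("top"); b=get_image("side")
for p,n in [(a,"top"),(b,"side")]:
    hsv=cv2.cvtColor(p["frame"],cv2.COLOR_BGR2HSV); m=(hsv[...,0]>95)&(hsv[...,0]<130)&(hsv[...,1]>110)&(hsv[...,2]>50)
    c,u,v=cloud(p,m); k=(abs(c[:,0]-690)<60)&(abs(c[:,1]-146)<125)&(c[:,2]>120); c=c[k]
    print(n,k.sum(),c.min(0).round(),c.max(0).round(),np.median(c,0).round())
    m=(hsv[...,1]>90)&(hsv[...,0]<40)&(hsv[...,0]>12); c,u,v=cloud(p,m)
    for q in [(601,226),(593,126),(589,76)]:
        k=np.hypot(*(c[:,:2]-q).T)<18; print(q,k.sum(),np.percentile(c[k,2],[50,90]).round(1) if k.any() else "",c[k].mean(0).round(1))
    print([(round(r["confidence"],2),pt(p,*r["pixel"]).round()) for r in spot_point("cover_edge",p)])
cv2.imwrite("pics/s7.png",np.vstack([b["frame"][120:270,150:430],a["frame"][70:250,250:530]]))
E
```

```text
[449.08747231  86.94195919 269.8976936 ] [-0.03591238 -0.21295267  0.31841002]
top 740 [675.  45. 163.] [698. 242. 182.] [685. 144. 176.]
(601, 226) 205 [55.7 57.9] [600.3 226.1  55.5]
(593, 126) 210 [55.9 58. ] [592.4 125.8  55.5]
(589, 76) 210 [55.8 58. ] [588.6  75.6  55.5]
[(0.85, array([689., 143., 178.])), (0.72, array([489., 498.,  23.])), (0.41, array([591.,  89.,  56.])), (0.39, array([602., 228.,  55.]))]
side 149 [674.  53. 166.] [693. 243. 178.] [683. 163. 172.]
(601, 226) 62 [56.2 57. ] [600.5 229.1  54.9]
(593, 126) 47 [56.3 57.4] [592.2 127.7  55.6]
(589, 76) 43 [56.3 57.4] [588.6  77.3  55.7]
[(0.85, array([684., 156., 177.]))]
```

View pics/s7.png

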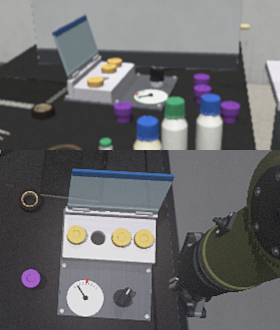

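Request:
step_arm([
  [[10,36,0],0,0],
  [[20,72,0],0,0],
  [[30,108,0],0,0],
  [[40,144,0],0,0],
  [[50,180,0],0,0],
  [[60,216,0],0,0],
  [[70,252,0],0,0],
  [[79,286,0],0,0],
  [[79,286,0],0,0],
  [[79,286,0],0,0],
])

```text
time: 24.42
tcp_pos: [742.2, 144.4, 258.2]
orientation: [[0.072, 0.997, -0.006], [0.997, -0.072, -0.002], [-0.002, -0.006, -1.0]]
ft_force: [-0.4, 0.2, -0.0]
gripper_width: 0.0
gripper_force: 0.0
```

Request:
step_arm([
  [[0,0,40],0,0],
  [[0,0,80],0,0],
  [[0,0,110],0,0],
  [[0,0,110],0,0],
  [[0,0,110],0,0],
])

```text
time: 24.83
tcp_pos: [739.5, 144.3, 152.4]
orientation: [[0.072, 0.997, -0.005], [0.997, -0.072, -0.001], [-0.001, -0.005, -1.0]]
ft_force: [-0.4, -0.1, 0.7]
gripper_width: -0.0
gripper_force: 0.0
```

Request:
step_arm([
  [[0,-20,0],0,0],
  [[0,-32,0],0,0],
  [[0,-42,-1],0,0],
  [[0,-52,-2],0,0],
  [[0,-61,-4],0,0],
  [[0,-69,-5],0,0],
  [[0,-77,-8],0,0],
  [[0,-85,-10],0,0],
  [[0,-93,-12],0,0],
  [[0,-93,-12],0,0],
])

```text
time: 25.67
tcp_pos: [647.2, 151.7, 167.2]
orientation: [[0.072, 0.997, -0.0], [0.997, -0.072, 0.0], [0.0, -0.0, -1.0]]
ft_force: [0.3, 0.0, -0.4]
gripper_width: -0.001
gripper_force: 0.0
```

Request:
step_arm([
  [[0,-8,2],0,0],
  [[0,-16,5],0,0],
  [[0,-24,9],0,0],
  [[0,-35,15],0,0],
  [[0,-46,21],0,0],
  [[0,-55,30],0,0],
  [[0,-64,40],0,0],
  [[0,-71,51],0,0],
  [[0,-78,63],0,0],
  [[0,-78,63],0,0],
])

```text
time: 26.5
tcp_pos: [568.4, 157.2, 101.3]
orientation: [[0.071, 0.997, -0.004], [0.997, -0.071, -0.001], [-0.001, -0.004, -1.0]]
ft_force: [-0.7, 0.2, -0.2]
gripper_width: 0.0
gripper_force: 0.0
```

```bash
python3 - <<'E'
from h import *
s=sense(); print(s["tcp_pos"],s["ft_force"])
a=get_image("side"); b=get_image("top")
cv2.imwrite("pics/s8.png",np.vstack([cv2.resize(a["frame"][110:250,170:400],None,fx=2,fy=2),cv2.resize(b["frame"][90:230,270:500],None,fx=2,fy=2)]))
E
```

```text
[568.39340703 157.17699564 101.30368793] [-0.69903545  0.18197317 -0.19965943]
```

View pics/s8.png

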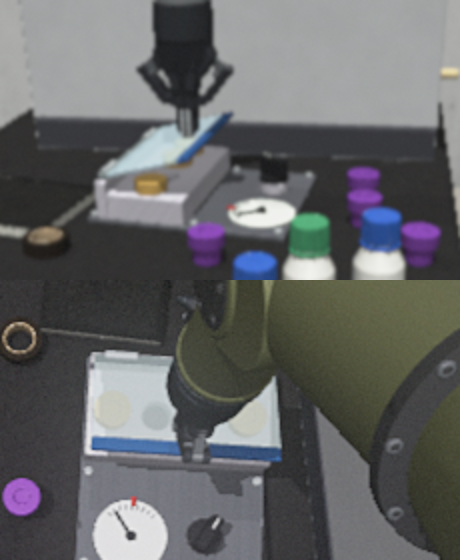

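The cover is on its way down, at about 20°, with the tool on its top face. I'll press it shut.

Request:
step_arm([
  [[0,-2,8],0,0],
  [[0,-4,15],0,0],
  [[0,-6,20],0,0],
  [[0,-6,24],0,0],
  [[0,-6,27],0,0],
  [[0,-6,29],0,0],
  [[0,-6,29],0,0],
])

```text
time: 27.18
tcp_pos: [564.2, 157.5, 74.6]
orientation: [[0.072, 0.997, -0.001], [0.997, -0.072, 0.0], [0.0, -0.001, -1.0]]
ft_force: [-2.6, 0.1, 8.5]
gripper_width: -0.001
gripper_force: 4.1
```

Request:
step_arm([
  [[0,0,1],0,0],
  [[0,0,2],0,0],
  [[0,0,2],0,0],
])

```text
time: 27.43
tcp_pos: [564.2, 157.5, 74.3]
orientation: [[0.072, 0.997, -0.0], [0.997, -0.072, 0.001], [0.001, -0.0, -1.0]]
ft_force: [-7.2, -1.6, 25.1]
gripper_width: -0.001
gripper_force: 12.2
```

Request:
step_arm([
  [[0,0,-40],0,0],
  [[0,0,-80],0,0],
  [[-10,-30,-110],0,60],
  [[-25,-65,-110],0,60],
  [[-39,-100,-110],0,60],
  [[-39,-100,-110],0,60],
  [[-39,-100,-110],0,60],
  [[-39,-100,-110],0,60],
])

```text
time: 28.1
tcp_pos: [462.7, 126.1, 182.3]
orientation: [[0.072, 0.997, 0.001], [0.997, -0.072, 0.0], [0.001, 0.001, -1.0]]
ft_force: [0.2, -0.2, 0.0]
gripper_width: 0.705
gripper_force: 0.0
```

```bash
cat > dial.py <<'E'
from h import *
import sys
p=get_image(sys.argv[1] if len(sys.argv)>1 else "wrist"); s=sense(); print(s["tcp_pos"],s["time"],s["q"][6])
pv=np.array([464,206.6]); R=np.arange(-50,50,.25)
# rectified 400x400 dial view: right=+x, up=+y, 4 px/mm
H=np.array([proj(p,[pv[0]+x,pv[1]+y,10]) for x,y in [(-50,50),(50,50),(50,-50),(-50,-50)]],np.float32)
w=cv2.warpPerspective(p["frame"],cv2.getPerspectiveTransform(H,np.float32([[0,0],[400,0],[400,400],[0,400]])),(400,400))
cv2.imwrite("pics/dial%d.png"%int(s["time"]*10),w)
hsv=cv2.cvtColor(w,cv2.COLOR_BGR2HSV); yy,xx=np.mgrid[:400,:400]
# dial centre from white disc
m=((hsv[...,1]<60)&(hsv[...,2]>170)).astype(np.uint8); cs,_=cv2.findContours(m,cv2.RETR_EXTERNAL,cv2.CHAIN_APPROX_NONE); k=max(cs,key=cv2.contourArea)
e=cv2.fitEllipse(cv2.convexHull(k)); print("disc",np.round(e[0],1),np.round(e[1],1)); c=np.array(e[0])
x=(xx-c[0])/4; y=-(yy-c[1])/4; r=np.hypot(x,y)
red=(hsv[...,1]>120)&((hsv[...,0]<10)|(hsv[...,0]>170))&(r<50)&(r>30)
blk=(hsv[...,2]<80)&(r>11)&(r<26)
f=lambda m:np.arctan2(y[m].mean(),x[m].mean())
n,l,st,_=cv2.connectedComponentsWithStats(blk.astype(np.uint8)); i=1+np.argmax(st[1:,4]); b=l==i
print("red",red.sum(),f(red),"ptr",b.sum(),f(b),"cw diff",f(b)-f(red),"knob turn",4*(f(b)-f(red)))
E
python3 dial.py; python3 - <<'E'
from h import *
a=get_image("wrist"); cv2.imwrite("pics/w9.png",a["frame"])
print([(round(r["confidence"],2),r["pixel"],pt(a,*r["pixel"],56).round(1)) for r in spot_point("knob_grip",a)], sense()["orientation"].round(3).tolist(), sense()["q"].round(1))
E
```

```text
[463.29967957 126.27151272 182.20144401] 28.15 -15.447531082566393
disc [199.4 206.1] [334.8 335.3]
[(0.85, [276.7, 201.3], array([460.1, 128.8,  56. ]))] [[0.072, 0.997, 0.001], [0.997, -0.072, -0.0], [-0.0, 0.001, -1.0]] [-27.7  20.4  13.1 112.5  -6.1  47.7 -15.4]Traceback (most recent call last):
  File "dial.py", line 17, in <module>
    n,l,st,_=cv2.connectedComponentsWithStats(blk.astype(np.uint8)); i=1+np.argmax(st[1:,4]); b=l==i
                                                                         ~~~~~~~~~^^^^^^^^^^
    return _wrapfunc(a, 'argmax', axis=axis, out=out, **kwds)
    return bound(*args, **kwds)
ValueError: attempt to get argmax of an empty sequence
```

View pics/w9.png

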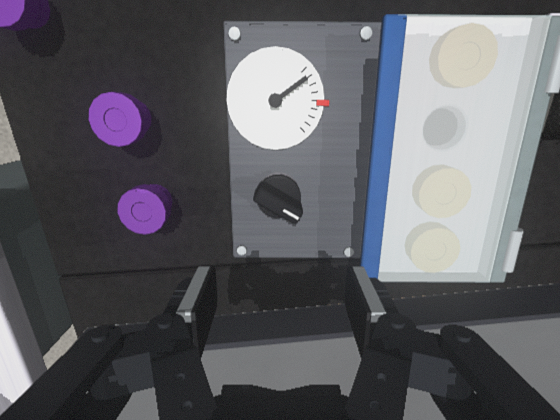

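```bash
sed -i 's/hsv\[...,2\]<80)&(r>11)/hsv[...,2]<120)\&(r>11)/' dial.py; python3 dial.py; python3 - <<'E'
from h import *
a=get_image("wrist"); c,u,v=cloud(a,np.ones((420,560),bool)); k=(np.hypot(*(c[:,:2]-[460.6,126]).T)<35)&(c[:,2]>46)&(c[:,2]<62); t=c[k][:,:2].astype(np.float32)
print(k.sum(),cv2.minAreaRect(t),t.mean(0),np.median(c[k,2])); d=np.linalg.svd(t-t.mean(0),full_matrices=False)[2][0]; print(np.degrees(np.arctan2(d[1],d[0])))
E
```

```text
[463.09639963 126.09920538 181.73199065] 28.3 -15.451693354317792
disc [199.4 206.1] [334.  335.6]
red 705 -0.12136694744313978 ptr 769 0.5272112255236411 cw diff 0.6485781729667809 knob turn 2.5943126918671235
932 ((460.4589538574219, 124.56582641601562), (14.338667869567871, 41.85797119140625), 55.1799201965332) [460.51498  126.000496] 54.69302296710521
-34.795635
```

```bash
ls pics/dial*
```

```text
pics/dial281.png
pics/dial283.png
```

Request:
step_arm([
  [[-1.1,-2.5,20],-0.12,50],
  [[-1.1,-2.5,40],-0.24,50],
  [[-1.1,-2.5,60],-0.36,50],
  [[-1.1,-2.5,60],-0.48,50],
  [[-1.1,-2.5,60],-0.6,50],
  [[-1.1,-2.5,60],-0.72,50],
  [[-1.1,-2.5,60],-0.84,50],
  [[-1.1,-2.5,60],-0.96,50],
  [[-1.1,-2.5,60],-1.035,50],
  [[-1.1,-2.5,60],-1.035,50],
])

```text
time: 29.18
tcp_pos: [460.0, 124.8, 121.7]
orientation: [[-0.823, 0.569, -0.0], [0.569, 0.823, 0.0], [0.0, -0.0, -1.0]]
ft_force: [-0.3, -0.1, 0.2]
gripper_width: 0.585
gripper_force: 0.0
```

Request:
step_arm([
  [[0,0,0],0,50],
  [[0,0,0],0,50],
  [[0,0,0],0,50],
])

```text
time: 29.43
tcp_pos: [459.6, 124.9, 121.9]
orientation: [[-0.82, 0.573, -0.0], [0.573, 0.82, -0.0], [0.0, -0.0, -1.0]]
ft_force: [0.6, -0.5, 0.1]
gripper_width: 0.584
gripper_force: 0.0
```

Request:
step_arm([
  [[-0.5,0.8,30],0,50],
  [[-0.5,0.8,60],0,50],
  [[-0.5,0.8,77],0,50],
  [[-0.5,0.8,77],0,50],
  [[-0.5,0.8,77],0,8],
  [[-0.5,0.8,77],0,8],
  [[-0.5,0.8,77],0,8],
  [[-0.5,0.8,77],0,8],
  [[-0.5,0.8,77],0,8],
  [[-0.5,0.8,77],0,8],
], squeeze=40)

```text
time: 30.27
tcp_pos: [460.8, 125.0, 46.4]
orientation: [[-0.821, 0.572, 0.002], [0.572, 0.821, 0.0], [-0.001, 0.001, -1.0]]
ft_force: [-1.3, -1.9, 6.8]
gripper_width: 0.153
gripper_force: 40.0
```

Request:
step_arm([
  [[0,0,0],0,8],
  [[0,0,0],0.05,8],
  [[0,0,0],0.15,8],
  [[0,0,0],0.27,8],
  [[0,0,0],0.39,8],
  [[0,0,0],0.51,8],
  [[0,0,0],0.62,8],
  [[0,0,0],0.72,8],
  [[0,0,0],0.8,8],
  [[0,0,0],0.8,8],
])

```text
time: 31.1
tcp_pos: [461.1, 125.0, 46.4]
orientation: [[-0.157, 0.988, 0.002], [0.988, 0.157, 0.0], [0.0, 0.002, -1.0]]
ft_force: [-2.1, -2.5, 7.7]
gripper_width: 0.158
gripper_force: 40.1
```

Request:
step_arm([
  [[0,0,0],0.1,8],
  [[0,0,0],0.21,8],
  [[0,0,0],0.33,8],
  [[0,0,0],0.45,8],
  [[0,0,0],0.56,8],
  [[0,0,0],0.68,8],
  [[0,0,0],0.78,8],
  [[0,0,0],0.86,8],
  [[0,0,0],0.9,8],
  [[0,0,0],0.9,8],
])

```text
time: 31.93
tcp_pos: [461.4, 124.9, 46.4]
orientation: [[0.675, 0.738, 0.003], [0.738, -0.675, 0.001], [0.002, 0.002, -1.0]]
ft_force: [-1.5, -2.4, 7.8]
gripper_width: 0.156
gripper_force: 40.1
```

Request:
step_arm([
  [[0,0,0],0.1,8],
  [[0,0,0],0.21,8],
  [[0,0,0],0.33,8],
  [[0,0,0],0.45,8],
  [[0,0,0],0.56,8],
  [[0,0,0],0.64,8],
  [[0,0,0],0.7,8],
  [[0,0,0],0.7,8],
  [[0,0,0],0.7,8],
])

```text
time: 32.68
tcp_pos: [461.4, 124.7, 46.4]
orientation: [[0.991, 0.132, 0.003], [0.132, -0.991, 0.0], [0.003, -0.0, -1.0]]
ft_force: [-1.4, -3.4, 8.8]
gripper_width: 0.158
gripper_force: 40.3
```

```bash
python3 dial.py top; python3 dial.py wrist
```

```text
[461.40747183 124.65743371  46.40180298] 32.7333 -59.60860725885337
disc [208.3 204. ] [341.8 342.8]
red 603 -0.1333060181099306 ptr 492 -0.10020029695217966 cw diff 0.03310572115775093 knob turn 0.1324228846310037
[461.41005728 124.65605029  46.3941531 ] 32.7833 -59.60537866841416
disc [200.5 207.9] [332.6 332.9]
red 827 -0.10068984074667313 ptr 1047 0.005952542211582444 cw diff 0.10664238295825557 knob turn 0.42656953183302226
```

Request:
step_arm([
  [[0,0,0],0.08,8],
  [[0,0,0],0.16,8],
  [[0,0,0],0.2,8],
  [[0,0,0],0.2,8],
  [[0,0,0],0.2,50],
  [[0,0,0],0.2,50],
  [[0,0,0],0.2,50],
  [[0,0,-20],0.2,50],
  [[0,0,-50],0.2,50],
  [[0,0,-80],0.2,50],
])

```text
time: 33.62
tcp_pos: [459.7, 125.1, 125.6]
orientation: [[0.998, -0.066, -0.002], [-0.066, -0.998, -0.001], [-0.002, 0.001, -1.0]]
ft_force: [1.6, 0.7, 0.3]
gripper_width: 0.585
gripper_force: 0.0
```

Request:
step_arm([
  [[0,0,-40],0,50],
  [[-30,20,-80],0,50],
  [[-30,20,-100],0,50],
  [[-30,20,-100],0,50],
  [[-30,20,-100],0,50],
])

```text
time: 34.03
tcp_pos: [429.5, 107.8, 226.4]
orientation: [[0.998, -0.065, 0.003], [-0.065, -0.998, 0.003], [0.003, -0.003, -1.0]]
ft_force: [0.1, -0.4, -0.8]
gripper_width: 0.589
gripper_force: 0.0
```

```bash
python3 dial.py wrist; python3 dial.py top; python3 - <<'E'
from h import *
a=get_image("wrist"); cv2.imwrite("pics/w10.png",a["frame"])
E
```

```text
[429.13774148 108.05301518 225.32821341] 34.0833 -84.16124772524576
disc [199.1 207. ] [337.3 338.1]
red 621 -0.11223320985292097 ptr 703 -0.08319441215459827 cw diff 0.029038797698322696 knob turn 0.11615519079329079
[428.87907285 108.01412158 224.62058898] 34.1333 -84.16253083822225
disc [208.4 204.4] [339.9 341.2]
red 628 -0.13113997033628405 ptr 561 -0.17057160493290968 cw diff -0.03943163459662563 knob turn -0.15772653838650252
```

View pics/w10.png

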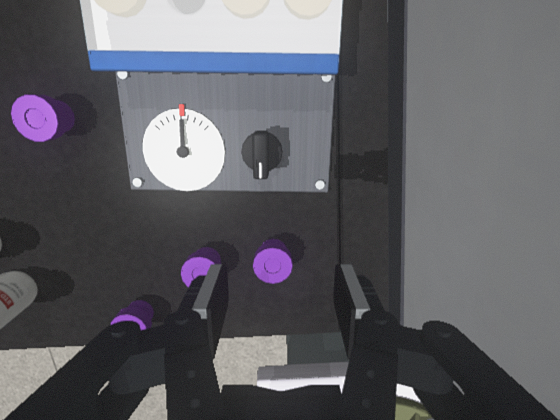

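The pointer tip at (183,120) lines up with the red mark at (181,110). The cover is shut and the tool is clear of everything. I'll check the cover height quickly and hand in.

```bash
python3 - <<'E'
from h import *
a=get_image("wrist"); hsv=cv2.cvtColor(a["frame"],cv2.COLOR_BGR2HSV); m=(hsv[...,0]>95)&(hsv[...,0]<130)&(hsv[...,1]>110)
c,u,v=cloud(a,m); c=c[(abs(c[:,0]-540)<25)]; z=np.median(c[:,2]); print(len(c),z,np.median(c[:,0]))
if 58<z<67: print(job.sign_off())
E
```

```text
4857 63.0667835759657 539.5598542707191
the job is handed in; nothing more can be done
None
```

I pressed the three bronze bushings home in bores a, b and d, shut the cover, set the pointer to within about 0.04 rad of the red mark by the camera, and handed the job in; the arm never went near the bottles or the vial, and no judging result came back.

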